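# Transfer the eyepieces to the test rack in reverse order

### The arm

A 6-joint arm with a two-finger parallel gripper is mounted at the origin on the work surface. World frame = base frame: x ahead of the robot, y to its left, z up, the work surface at z = 0. Lengths are in mm, angles in rad, forces in N, time in s.
With the tool pointing down it reaches from about 325 to 775 mm from the base axis. Payload 5.5 kg.
Tool frame: the origin (TCP) lies at the very end of the fingers, on their centre line; the grasp point (between the pads) lies env.pinch_z behind it (env.pinch_z is the distance from the TCP to the grasp point, in mm); z points along the fingers, y is the direction in which the jaws open and shut (so a half turn about z gives the same grasp; the last joint's range is limited). The gripper opens to 85 mm and grips with 20 to 120 N. Pads are 22 mm wide; open, the fingers measure 114 mm over their backs; the gripper's body (76 mm by 85 mm) begins 54 mm behind the grasp point. The pads swing forward as they close: fully open they stand 13 mm farther back than shut.
Start: joints at [1.211, 0.091, 1.231, -0, 1.82, -0.057], TCP at [178.921, 572.716, 231.275] pointing down, gripper open.
Joint ranges: [-2.87, 2.87], [-0.86, 2.18], [0.17, 2.46], [-1.51, 4.65], [0.06, 2.69], [-2.65, 2.65]. Speed limits (rad/s): [2.57, 2.57, 3.01, 3.14, 3.14, 3.14].

### API

Orientations are given as a 3x3 rotation matrix whose columns are the frame's x, y, z axes.
In Python, from plant import env gives the robot as it stands.
- The arm moves only by the tool arm_command, never from a script. Its argument "deltas" is a list of rows, each an object of numbers: "jaw": the closure, from 0 (fully open) to 1 (shut); "x", "y", "z": the shift along the tool's x, y, z in m; "twist": the turn about the tool's z in degrees. A call has 1 to 20 rows; each row shifts and turns the pose as measured when the row begins, along the tool's axes as they then stand; what a row does not reach is not made up. A row lasts 1/10 s, in which the tool goes at most 50 mm and 8.59 degrees, less where a joint would pass 70% of its speed; a pose out of reach is approached as far as the arm can. A call is refused whole if a number of a shift passes 0.05 or a number of a turn 8.59, either way. A call with a gripper value outside its range is refused whole. The fingers move at their own pace and stop on an object; "force" is the grip in N (left out, the last holds). Time passes only in rows, so rows that do not move let the fingers close. It gives the time, the measured TCP pose, the force and the opening at its end, in the units of the state.
- env.observe(): the state, without advancing time (a new reading comes with each control period).
- env.read_camera(name): name is "scene" or "top"; returns a dict with "image" (480x640x3 uint8, red, green, blue), "fx", "fy", "cx", "cy" (pixels), "dist" ([k1, k2, p1, p2, k3] as OpenCV has them; the pictures are not rectified), "rvec" (rotation vector, rad) and "tvec" (3), from world to camera coordinates, as OpenCV has them. Camera axes: x right, y down, z forward; pixel columns grow to the right and rows downward; lengths in mm; the calibration is good to about 2 mm. A picture is of the moment at which its call begins. There is no depth.
- env.job_done(): hands the job in, once; it reports no verdict.
Trained networks look in the newest picture that a camera, given by its name, has taken for a name from the list of things; names that differ only in an ending like _2 or _b are one class to them, and where a whole thing is asked for, a point or a joint stands for the part that bears it (a point fixed in the world has none). Each returns a list of dicts, best first, with "p" (0 to 1); they miss things now and then, are a little off and sometimes report something else, mostly with a low value. They report only what shows in the picture. A call takes as long as a camera call. They do not tell look-alikes from the thing itself.
- env.spot_in(camera, target): "location" ([column, row] in pixels, amid what is visible of it).
- env.landmark_of(camera, target): "location" ([column, row] in pixels: a listed point, or the origin of a listed thing).
The state is a dict: "clock": time; "qpos": joint angles; "qd": joint speeds; "joint_efforts": joint torques, N m; "ee_pos": TCP position; "orientation": TCP orientation; "force": force on the tool from outside, world axes, zero at the start; "ft_torque": the same for the moment, N m; "finger_gap": opening from 0.0 (shut) to 1.0 (fully open).
Only numpy, scipy, OpenCV 4.12 (cv2) and the standard library are available. Lean on these libraries where they do the work, as an engineer would, in place of code of your own. Each camera call takes 0.05 s, during which the arm holds its last target. There are 200 camera calls.

### The job

Move the four eyepieces one by one from the green pads of the dark walnut rack onto the seats of the brass-topped test rack, in reverse order: the one leftmost in the walnut row, as the robot sees it, ends rightmost in the test row, the second from the left second from the right, and so on (the colours of the seat linings do not matter). Set each down upright, well centred on its seat, without tipping or dropping it, and let go; leave the pewter weight, the magnifier and the two black knobs where they are.

Things in the scene. Friction and masses are not known exactly. Their poses are not given: they have to be found in the camera images.
- eyepiece_brass_mid (a point): Centre, half-way up, of the bright brass eyepiece: an upright round barrel 32 mm in diameter and 50 mm high overall, on a foot flange 40 mm in diameter and 6 mm high, dark band and round glass near the top; about 110 g. z axis up along the barrel. At the start it stands on one of the four green pads (52 mm across, tops 26 mm above the bench, 70 mm apart) of the dark walnut storage rack, a low board 80 x 300 mm lying roughly along y; which pad varies.
- eyepiece_black_mid (a point): Centre, half-way up, of the black eyepiece: an upright round barrel 36 mm in diameter and 46 mm high overall, on a foot flange 40 mm in diameter and 6 mm high, dark band and round glass near the top; about 70 g. z axis up along the barrel. At the start it stands on one of the four green pads (52 mm across, tops 26 mm above the bench, 70 mm apart) of the dark walnut storage rack, a low board 80 x 300 mm lying roughly along y; which pad varies.
- eyepiece_silver_mid (a point): Centre, half-way up, of the silver-grey eyepiece: an upright round barrel 28 mm in diameter and 56 mm high overall, on a foot flange 40 mm in diameter and 6 mm high, dark band and round glass near the top; about 90 g. z axis up along the barrel. At the start it stands on one of the four green pads (52 mm across, tops 26 mm above the bench, 70 mm apart) of the dark walnut storage rack, a low board 80 x 300 mm lying roughly along y; which pad varies.
- eyepiece_red_mid (a point): Centre, half-way up, of the red lacquered eyepiece: an upright round barrel 34 mm in diameter and 52 mm high overall, on a foot flange 40 mm in diameter and 6 mm high, dark band and round glass near the top; about 100 g. z axis up along the barrel. At the start it stands on one of the four green pads (52 mm across, tops 26 mm above the bench, 70 mm apart) of the dark walnut storage rack, a low board 80 x 300 mm lying roughly along y; which pad varies.
- test_rack: The empty test rack, fixed: a low iron board with a brass top plate, 80 mm (its x) by 300 mm (its y), brass surface 22 mm above the bench. Origin at the centre of its underside. It lies roughly along y, to the left or right of the robot's centre line with the walnut rack on the other side; it carries four round seats in a row, centres at -105, -35, 35 and 105 mm along its y.
- seat_cork: Round flat seat with brown cork lining and thin steel rim, 52 mm across, 4 mm thick, fixed on the test rack; origin at the centre of its underside, its top 26 mm above the bench. Which of the four places in the row it occupies varies; its lining says nothing about which eyepiece belongs there.
- seat_white: Round flat seat with white lining and thin steel rim, 52 mm across, 4 mm thick, fixed on the test rack; origin at the centre of its underside, its top 26 mm above the bench. Which of the four places in the row it occupies varies; its lining says nothing about which eyepiece belongs there.
- seat_black: Round flat seat with black rubber lining and thin steel rim, 52 mm across, 4 mm thick, fixed on the test rack; origin at the centre of its underside, its top 26 mm above the bench. Which of the four places in the row it occupies varies; its lining says nothing about which eyepiece belongs there.
- seat_blue: Round flat seat with blue lining and thin steel rim, 52 mm across, 4 mm thick, fixed on the test rack; origin at the centre of its underside, its top 26 mm above the bench. Which of the four places in the row it occupies varies; its lining says nothing about which eyepiece belongs there.
- weight: Bystander: dull pewter weight with a small head, 40 mm across, 44 mm high, standing between the two racks; origin at the centre of its underside. Leave it alone.
- magnifier: Bystander: domed magnifier lens in a reddish-brown horn ring, 68 mm across, 21 mm high, on the side of the racks away from the robot; origin at the centre of its underside. Leave it alone.
- knob_0: Bystander: black ebonite knurled knob with a brass stub, 32 mm across, 22 mm high, on the side of the racks away from the robot; origin at the centre of its underside. Leave it alone.
- knob_1: Bystander: black ebonite knurled knob with a brass stub, 32 mm across, 22 mm high, on the side of the racks away from the robot; origin at the centre of its underside. Leave it alone.
Mind the look-alikes: they are no part of the job. What is shaped like the part that bears eyepiece_black_mid but purple is not meant.

How it is judged:
By the outcome, as a careful person would: the job done as asked, in the order asked, and still so for the second after the job is handed in, with the robot touching nothing.
It also fails if it takes over 93 s, if anything falls off the work surface, if the arm or the gripper's body presses on something with over 40 N, if the wrist force passes 120 N, or if a joint passes its speed limit or range.

## Working session

There is one attempt and no reset: what is moved stays moved. The work goes in short steps, Python scripts to look and compute and a tool call to move; the robot and the scene stay as the last step left them, time stands still between calls to the robot, and variables do not carry over. Pictures are saved under pics/ and viewed, about 12 in all and at most 16, crops included, and the job is handed in when it is done.

Besides the shell and the picture viewer there is one more tool, called after "Call:" as name([rows], argument=value, ...), one row to a line, values as JSON. arm_command: Moves the arm, as the interface text tells. Its arguments: {"type":"object","properties":{"deltas":{"type":"array"},"force":{"type":"number"}},"required":["deltas"]}

```bash
ls; mkdir -p pics; python3 - <<'E'
from plant import env
import cv2
o=env.observe();print(o, env.pinch_z)
for c in("scene","top"):
    r=env.read_camera(c);cv2.imwrite(f"pics/{c}0.png",r["image"][:,:,::-1])
    print({k:v for k,v in r.items() if k!="image"})
E
```

```text
pics
{'clock': 0.0, 'qpos': array([ 1.21129329e+00,  9.18745854e-02,  1.23191025e+00, -2.77562331e-05,
        1.81980438e+00, -5.66526375e-02]), 'qd': array([-0.00134848, -0.00084854, -0.00051206,  0.00146445,  0.00235079,
        0.00132937]), 'joint_efforts': array([ 2.55920605e-05, -4.58740747e+01, -4.18020773e+01, -1.47656979e-04,
        1.19071902e-02, -1.18407743e-05]), 'ee_pos': array([178.82605651, 572.42654508, 230.12770136]), 'orientation': array([[-9.54488197e-01,  2.98247923e-01, -6.77228969e-04],
       [ 2.98248679e-01,  9.54486352e-01, -1.87839117e-03],
       [ 8.61795432e-05, -1.99488485e-03, -9.99998007e-01]]), 'force': array([ 0.14055709, -0.66945961, -0.05946148]), 'ft_torque': array([ 0.0049539 ,  0.04909208, -0.02369373]), 'finger_gap': 1.0015793768699979} 18.700000000000003
{'fx': 455.56324245740205, 'fy': 455.56324245740205, 'cx': 325.03422232239086, 'cy': 240.3442923046436, 'dist': array([0.00675803, 0.        , 0.        , 0.        , 0.        ]), 'rvec': array([ 2.22004121,  1.30403446, -0.43178223]), 'tvec': array([-286.70774297, -365.08023173, 1150.38764069])}
{'fx': 504.0602257657031, 'fy': 504.0602257657031, 'cx': 313.3338294061185, 'cy': 239.82596532500824, 'dist': array([-0.05872082,  0.        ,  0.        ,  0.        ,  0.        ]), 'rvec': array([ 2.15209427, -2.16341614,  0.08839127]), 'tvec': array([  23.10562074,  590.78801078, 1072.88545867])}
```

View pics/scene0.png

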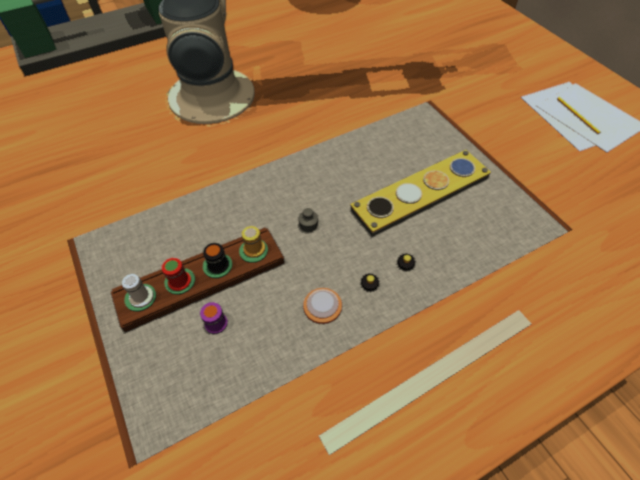

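View pics/top0.png

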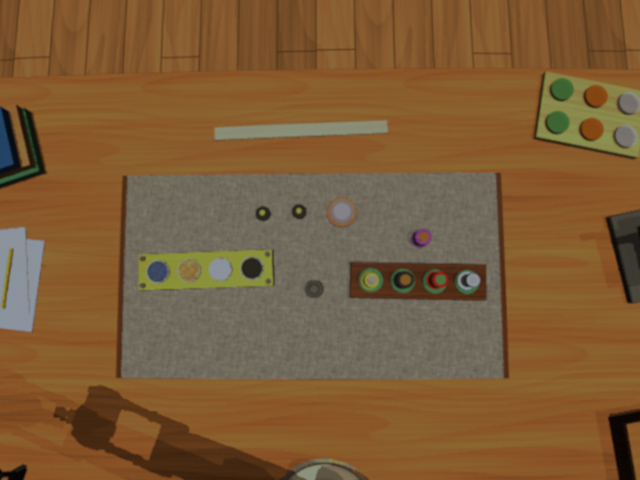

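```bash
cat > h.py <<'E'
from plant import env
import cv2, numpy as np
def cams():
    return {c:env.read_camera(c) for c in("scene","top")}
def ray(r,px):
    K=np.array([[r["fx"],0,r["cx"]],[0,r["fy"],r["cy"]],[0,0,1]])
    n=cv2.undistortPoints(np.array([[px]],float),K,r["dist"])[0,0]
    R=cv2.Rodrigues(r["rvec"])[0]
    return -R.T@r["tvec"], R.T@np.array([n[0],n[1],1])
def at_z(r,px,z):
    o,d=ray(r,px);return o+d*(z-o[2])/d[2]
def proj(r,P):
    K=np.array([[r["fx"],0,r["cx"]],[0,r["fy"],r["cy"]],[0,0,1]])
    return cv2.projectPoints(np.array(P,float).reshape(-1,1,3),r["rvec"],r["tvec"],K,r["dist"])[0][:,0]
E
python3 - <<'E'
from h import *
C=cams()
np.set_printoptions(precision=1,suppress=True)
Z={"eyepiece_brass_mid":51,"eyepiece_black_mid":49,"eyepiece_silver_mid":54,"eyepiece_red_mid":52,"seat_cork":22,"seat_white":22,"seat_black":22,"seat_blue":22,"test_rack":0,"weight":0,"magnifier":0,"knob_0":0}
for t,z in Z.items():
    for c in C:
        for d in env.landmark_of(c,t)[:3]:
            print(t,c,round(d["p"],2),np.array(d["location"]),at_z(C[c],d["location"],z)[:2])
E
```

```text
eyepiece_brass_mid scene 0.8 [251.3 241.3] [ 503.2 -102.3]
eyepiece_black_mid scene 0.98 [212.3 313.9] [ 604.3 -215.5]
eyepiece_black_mid scene 0.87 [216.3 256.6] [ 502.  -169.4]
eyepiece_black_mid top 0.86 [405.7 280.9] [ 499.7 -177. ]
eyepiece_black_mid top 0.83 [421.5 233.7] [ 600.8 -213.3]
eyepiece_silver_mid scene 0.96 [135.2 290.5] [ 503.4 -312.5]
eyepiece_silver_mid top 0.53 [468.2 280.8] [ 498.9 -309.1]
eyepiece_red_mid scene 0.9 [173.5 277.2] [ 508.2 -248.6]
eyepiece_red_mid top 0.51 [438.5 279.3] [ 502.6 -246.4]
seat_cork scene 0.86 [436.1 180.8] [527.9 298.4]
seat_cork scene 0.22 [420.7 191.6] [536.6 253.1]
seat_cork top 0.83 [188.5 267.6] [531.7 297.1]
seat_white scene 0.66 [405.6 191.9] [522.2 226. ]
seat_white top 0.58 [217.6 269. ] [528.4 232. ]
seat_black scene 0.92 [380.6 205.6] [527.8 162. ]
seat_black scene 0.33 [321.  304.5] [662.9 -47. ]
seat_black top 0.63 [254.3 270.1] [525.6 150.5]
seat_black top 0.19 [299.2 211.9] [654.4  51.4]
seat_blue top 0.9 [159.8 272.2] [521.7 361.5]
test_rack scene 0.82 [419.5 192. ] [521.9 265. ]
test_rack top 0.95 [205.5 268.6] [530.4 264.2]
test_rack top 0.23 [159.8 271.1] [525.1 368.8]
weight scene 0.56 [306.6 223.7] [480.3  19.7]
weight top 0.74 [312.3 290.4] [480.8  23.4]
magnifier scene 0.95 [322.  308.9] [661.  -44.3]
magnifier top 0.84 [343.8 212.2] [656.5 -48.5]
knob_0 scene 0.63 [373.  284.4] [662.8  60.1]
knob_0 scene 0.53 [405.6 265. ] [657.3 135.5]
knob_0 top 0.69 [299.9 213.9] [653.4  50.9]
knob_0 top 0.44 [261.8 213.2] [655.7 137.5]
```

Scene view: the walnut rack is on the robot's right, with brass (251,241), black (216,257), red (174,277) and silver (135,290), left to right as the robot sees them. The test rack is on its left, with seats black (380,206), white (408,192), cork (436,181) and blue (462,167).

The only thing that could pass for the black eyepiece is the purple one at scene (212,318) / top (422,237). It stands off the rack, so it is excluded. I'll check this in one close crop.

```bash
python3 - <<'E'
import cv2,numpy as np
a=cv2.imread("pics/scene0.png");t=cv2.imread("pics/top0.png")
A=cv2.resize(a[220:340,105:295],None,fx=4,fy=4,interpolation=cv2.INTER_CUBIC)[:, :760]
cv2.imwrite("pics/crop1.png",A)
B=cv2.resize(t[240:310,340:500],None,fx=4.0,fy=4.0,interpolation=cv2.INTER_CUBIC)
C=cv2.resize(t[240:310,130:290],None,fx=4.0,fy=4.0,interpolation=cv2.INTER_CUBIC)
cv2.imwrite("pics/crop2.png",np.vstack([B,C]))
E
```

```text
(no output)
```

View pics/crop1.png

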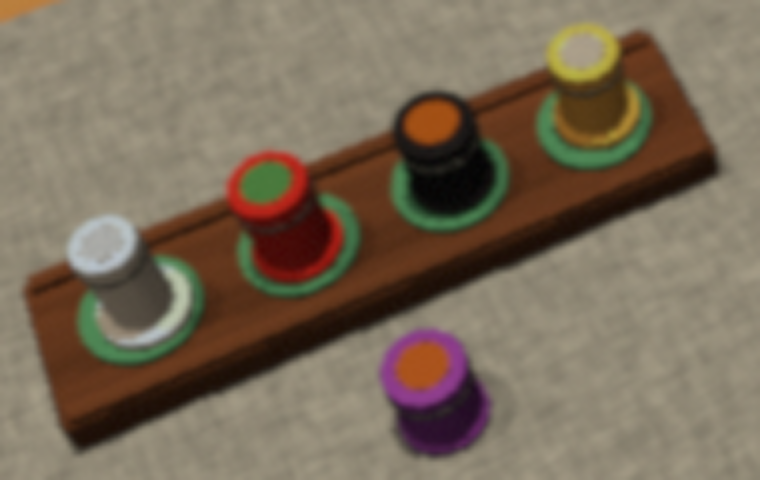

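View pics/crop2.png

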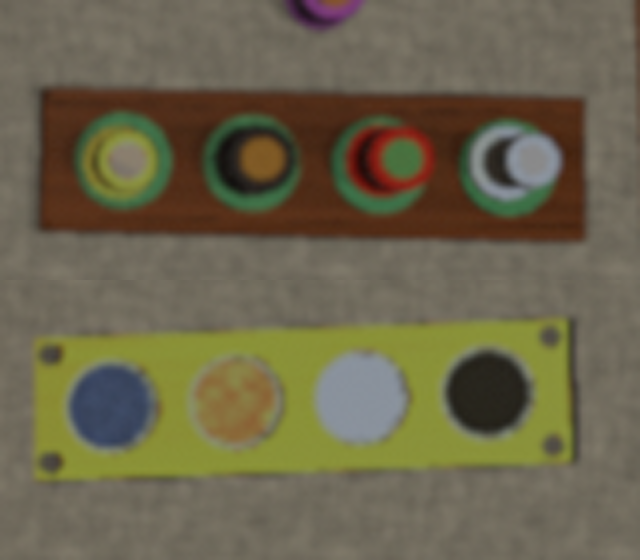

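The crops confirm the order: brass, black, red and silver on the green pads, with the purple look-alike standing off the rack.

```bash
python3 - <<'E'
from h import *
np.set_printoptions(precision=1,suppress=True)
C=cams();T=C["top"];S=C["scene"]
f=lambda p,ox,oy:(p[0]/4-.375+ox,p[1]/4-.375+oy)
n=["brass","black","red","silver"];H=[50,46,52,56]
tg=[(127,158),(262,160),(404,158),(533,160)];pd=[(123.5,160),(252,162),(380,165),(508,168)]
sg=[(583,51),(432,121),(266,182),(103,242)];sp=[(594,120),(450,180),(299,244),(141,309)]
for i in range(4):
    print(n[i],"top glass",at_z(T,f(tg[i],340,240),26+H[i])[:2],"pad",at_z(T,f(pd[i],340,240),26)[:2],"scene glass",at_z(S,f(sg[i],105,220),26+H[i])[:2],"pad",at_z(S,f(sp[i],105,220),26)[:2])
for k,p,q in[("black",(488,112),(380,206.5)),("white",(362,117),(408.5,193)),("cork",(237,121),(436,180.5)),("blue",(112,126),(462,167.5))]:
    print(k,at_z(T,f(p,130,240),26)[:2],at_z(S,q,26)[:2])
E
```

```text
brass top glass [ 503.2 -101.4] pad [ 503.4 -104.1] scene glass [ 502.8 -100.1] pad [ 504.  -102.9]
black top glass [ 501.9 -172.2] pad [ 501.9 -174. ] scene glass [ 502.5 -171.3] pad [ 502.4 -172.9]
red top glass [ 502.3 -245. ] pad [ 499.8 -243.7] scene glass [ 502.3 -243.3] pad [ 501.3 -243.2]
silver top glass [ 500.7 -311. ] pad [ 497.7 -313.6] scene glass [ 500.9 -309.9] pad [ 499.3 -313. ]
black [530.9 155.9] [531.8 157.5]
white [528.5 225.5] [530.2 226.9]
cork [526.5 295.1] [529.8 295.8]
blue [524.  365.1] [526.6 365.9]
```

Call:
arm_command([
  {"jaw": 0, "twist": 8},
  {"jaw": 0, "twist": 8},
  {"jaw": 0, "twist": 8},
  {"jaw": 0, "twist": 8},
  {"jaw": 0, "twist": 8},
  {"jaw": 0, "twist": 8},
  {"jaw": 0, "twist": 8},
  {"jaw": 0, "twist": 8},
  {"jaw": 0, "twist": 8},
  {"jaw": 0},
], force=40)

```text
validation failed for argument at $.de...
```

Call:
arm_command([
  {"jaw": 0, "x": 0, "y": 0, "z": 0, "twist": 8},
  {"jaw": 0, "x": 0, "y": 0, "z": 0, "twist": 8},
  {"jaw": 0, "x": 0, "y": 0, "z": 0, "twist": 8},
  {"jaw": 0, "x": 0, "y": 0, "z": 0, "twist": 8},
  {"jaw": 0, "x": 0, "y": 0, "z": 0, "twist": 8},
  {"jaw": 0, "x": 0, "y": 0, "z": 0, "twist": 8},
  {"jaw": 0, "x": 0, "y": 0, "z": 0, "twist": 8},
  {"jaw": 0, "x": 0, "y": 0, "z": 0, "twist": 8},
  {"jaw": 0, "x": 0, "y": 0, "z": 0, "twist": 8},
  {"jaw": 0, "x": 0, "y": 0, "z": 0, "twist": 0},
], force=40)

```text
clock: 2.5
ee_pos: [178.9, 572.7, 231.3]
orientation: [[0.039, 0.999, -0.0], [0.999, -0.039, -0.0], [-0.0, -0.0, -1.0]]
force: [0.1, 0.7, 0.6]
finger_gap: 1.002
```

Call:
arm_command([
  {"jaw": 0, "x": -0.02, "y": 0.01, "z": 0, "twist": -2.2},
  {"jaw": 0, "x": -0.04, "y": 0.019, "z": 0, "twist": 0},
  {"jaw": 0, "x": -0.04, "y": 0.019, "z": 0, "twist": 0},
  {"jaw": 0, "x": -0.04, "y": 0.019, "z": 0, "twist": 0},
  {"jaw": 0, "x": -0.04, "y": 0.019, "z": 0, "twist": 0},
  {"jaw": 0, "x": -0.04, "y": 0.019, "z": 0, "twist": 0},
  {"jaw": 0, "x": -0.04, "y": 0.019, "z": 0, "twist": 0},
  {"jaw": 0, "x": -0.04, "y": 0.019, "z": 0, "twist": 0},
  {"jaw": 0, "x": -0.04, "y": 0.019, "z": 0, "twist": 0},
  {"jaw": 0, "x": -0.04, "y": 0.019, "z": 0, "twist": 0},
  {"jaw": 0, "x": -0.04, "y": 0.019, "z": 0, "twist": 0},
  {"jaw": 0, "x": -0.04, "y": 0.019, "z": 0, "twist": 0},
  {"jaw": 0, "x": -0.04, "y": 0.019, "z": 0, "twist": 0},
  {"jaw": 0, "x": -0.04, "y": 0.019, "z": 0, "twist": 0},
  {"jaw": 0, "x": -0.04, "y": 0.019, "z": 0, "twist": 0},
  {"jaw": 0, "x": -0.04, "y": 0.019, "z": 0, "twist": 0},
  {"jaw": 0, "x": -0.02, "y": 0.01, "z": 0, "twist": 0},
  {"jaw": 0, "x": 0, "y": 0, "z": 0, "twist": 0},
])

```text
clock: 4.3
ee_pos: [516.5, -81.1, 231.5]
orientation: [[-0.083, 0.997, 0.008], [0.997, 0.083, 0.001], [0.0, 0.008, -1.0]]
force: [0.5, 1.3, 0.3]
finger_gap: 1.003
```

Call:
arm_command([
  {"jaw": 0, "x": -0.0192, "y": -0.015, "z": 0, "twist": 4.8},
  {"jaw": 0, "x": 0, "y": 0, "z": 0, "twist": 0},
  {"jaw": 0, "x": 0, "y": 0, "z": 0.03, "twist": 0},
  {"jaw": 0, "x": 0, "y": 0, "z": 0.03, "twist": 0},
  {"jaw": 0, "x": 0, "y": 0, "z": 0.03, "twist": 0},
  {"jaw": 0, "x": 0, "y": 0, "z": 0, "twist": 0},
])

```text
clock: 4.9
ee_pos: [503.9, -97.1, 141.1]
orientation: [[-0.018, 1.0, 0.013], [1.0, 0.018, 0.003], [0.003, 0.013, -1.0]]
force: [0.1, -0.3, -0.8]
finger_gap: 1.0
```

Call:
arm_command([
  {"jaw": 0, "x": -0.0044, "y": -0.001, "z": 0, "twist": 1},
  {"jaw": 0, "x": 0, "y": 0, "z": 0, "twist": 0},
  {"jaw": 0, "x": 0, "y": 0, "z": 0.015, "twist": 0},
  {"jaw": 0, "x": 0, "y": 0, "z": 0.015, "twist": 0},
  {"jaw": 0, "x": 0, "y": 0, "z": 0.015, "twist": 0},
  {"jaw": 0, "x": 0, "y": 0, "z": 0, "twist": 0},
])

```text
clock: 5.5
ee_pos: [506.0, -100.2, 98.9]
orientation: [[-0.005, 1.0, 0.021], [1.0, 0.005, 0.002], [0.002, 0.021, -1.0]]
force: [0.5, 0.4, -0.6]
finger_gap: 0.998
```

Call:
arm_command([
  {"jaw": 0, "x": -0.0013, "y": -0.0035, "z": 0, "twist": 0},
  {"jaw": 0, "x": 0, "y": 0, "z": 0.008, "twist": 0},
  {"jaw": 0, "x": 0, "y": 0, "z": 0.008, "twist": 0},
  {"jaw": 0, "x": 0, "y": 0, "z": 0.008, "twist": 0},
  {"jaw": 0, "x": 0, "y": 0, "z": 0.008, "twist": 0},
  {"jaw": 0, "x": 0, "y": 0, "z": 0, "twist": 0},
])

```text
clock: 6.1
ee_pos: [502.7, -101.8, 63.7]
orientation: [[-0.005, 1.0, 0.021], [1.0, 0.005, 0.002], [0.002, 0.021, -1.0]]
force: [0.0, 0.2, -0.4]
finger_gap: 1.001
```

```bash
python3 - <<'E'
from h import *
np.set_printoptions(precision=4,suppress=True)
for i in range(3):
    C=cams();o=env.observe();print(o["qpos"],o["ee_pos"],o["orientation"][:,2])
cv2.imwrite("pics/g1.png",np.hstack([cv2.resize(C["scene"]["image"][140:310,160:340],(400,378)),cv2.resize(C["top"]["image"][240:330,330:425],(400,378))])[:,:,::-1])
E
```

```text
[-0.2711 -0.1314  1.7453  0.0076  1.5064 -0.2766] [ 503.334  -101.9192   65.1019] [ 0.0226  0.0016 -0.9997]
[-0.271  -0.132   1.7444  0.0076  1.5065 -0.2766] [ 503.7495 -102.0259   65.8849] [ 0.0239  0.0012 -0.9997]
[-0.271  -0.1322  1.7442  0.0076  1.5064 -0.2766] [ 503.8716 -102.0602   66.1207] [ 0.0243  0.0011 -0.9997]
```

View pics/g1.png

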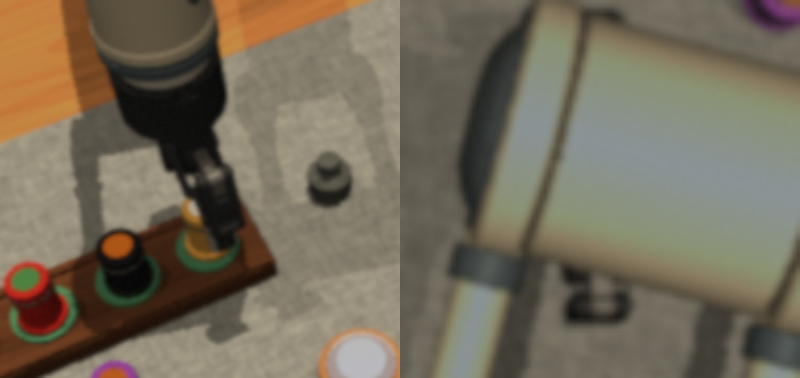

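The fingers straddle the brass eyepiece in x and clear its neighbours.

Call:
arm_command([
  {"jaw": 0, "x": 0, "y": -0.001, "z": 0.008, "twist": 0},
  {"jaw": 0, "x": 0, "y": 0, "z": 0.008, "twist": 0},
  {"jaw": 0, "x": 0, "y": 0, "z": 0.006, "twist": 0},
  {"jaw": 0, "x": 0, "y": 0, "z": 0.004, "twist": 0},
  {"jaw": 0, "x": 0, "y": 0, "z": 0, "twist": 0},
])

```text
clock: 6.9
ee_pos: [503.5, -102.0, 37.8]
orientation: [[-0.005, 1.0, 0.025], [1.0, 0.005, 0.001], [0.001, 0.025, -1.0]]
force: [-1.0, 0.2, -0.1]
finger_gap: 0.993
```

Call:
arm_command([
  {"jaw": 0.4, "x": 0, "y": 0, "z": 0, "twist": 0},
  {"jaw": 0.5, "x": 0, "y": 0, "z": 0, "twist": 0},
  {"jaw": 0.55, "x": 0, "y": 0, "z": 0, "twist": 0},
  {"jaw": 0.6, "x": 0, "y": 0, "z": 0, "twist": 0},
  {"jaw": 0.65, "x": 0, "y": 0, "z": 0, "twist": 0},
  {"jaw": 0.8, "x": 0, "y": 0, "z": 0, "twist": 0},
  {"jaw": 1, "x": 0, "y": 0, "z": 0, "twist": 0},
  {"jaw": 1, "x": 0, "y": 0, "z": 0, "twist": 0},
  {"jaw": 1, "x": 0, "y": 0, "z": 0, "twist": 0},
], force=40)

```text
clock: 7.8
ee_pos: [503.8, -102.1, 38.6]
orientation: [[-0.005, 1.0, 0.026], [1.0, 0.005, 0.001], [0.001, 0.026, -1.0]]
force: [-0.7, -0.2, -0.5]
finger_gap: 0.364
```

Call:
arm_command([
  {"jaw": 1, "x": 0, "y": 0, "z": -0.01, "twist": 0},
  {"jaw": 1, "x": 0, "y": 0, "z": -0.02, "twist": 0},
  {"jaw": 1, "x": 0, "y": 0, "z": -0.03, "twist": 0},
  {"jaw": 1, "x": 0, "y": 0, "z": -0.03, "twist": 0},
  {"jaw": 1, "x": 0, "y": 0, "z": -0.02, "twist": 0},
  {"jaw": 1, "x": 0, "y": 0, "z": 0, "twist": 0},
])

```text
clock: 8.4
ee_pos: [499.7, -101.9, 153.3]
orientation: [[-0.005, 1.0, 0.022], [1.0, 0.005, 0.002], [0.002, 0.022, -1.0]]
force: [0.3, -0.2, -2.3]
finger_gap: 0.363
```

Call:
arm_command([
  {"jaw": 1, "x": 0.015, "y": 0.002, "z": 0, "twist": 0},
  {"jaw": 1, "x": 0.03, "y": 0.004, "z": 0, "twist": 0},
  {"jaw": 1, "x": 0.03, "y": 0.004, "z": 0, "twist": 0},
  {"jaw": 1, "x": 0.03, "y": 0.004, "z": 0, "twist": 0},
  {"jaw": 1, "x": 0.03, "y": 0.004, "z": 0, "twist": 0},
  {"jaw": 1, "x": 0.03, "y": 0.004, "z": 0, "twist": 0},
  {"jaw": 1, "x": 0.03, "y": 0.004, "z": 0, "twist": 0},
  {"jaw": 1, "x": 0.03, "y": 0.004, "z": 0, "twist": 0},
  {"jaw": 1, "x": 0.02, "y": 0.004, "z": 0, "twist": 0},
  {"jaw": 1, "x": 0.01, "y": 0, "z": 0, "twist": 0},
  {"jaw": 1, "x": 0, "y": 0, "z": 0, "twist": 0},
  {"jaw": 1, "x": 0, "y": 0, "z": 0, "twist": 0},
])

```text
clock: 9.6
ee_pos: [525.5, 170.1, 137.3]
orientation: [[-0.006, 1.0, -0.001], [1.0, 0.006, 0.002], [0.002, -0.001, -1.0]]
force: [-0.1, -0.0, -1.8]
finger_gap: 0.363
```

Call:
arm_command([
  {"jaw": 1, "x": -0.0145, "y": 0.0068, "z": 0, "twist": 0},
  {"jaw": 1, "x": 0, "y": 0, "z": 0, "twist": 0},
  {"jaw": 1, "x": 0, "y": 0, "z": 0.015, "twist": 0},
  {"jaw": 1, "x": 0, "y": 0, "z": 0.02, "twist": 0},
  {"jaw": 1, "x": 0, "y": 0, "z": 0.02, "twist": 0},
  {"jaw": 1, "x": 0, "y": 0, "z": 0.01, "twist": 0},
  {"jaw": 1, "x": 0, "y": 0, "z": 0.0, "twist": 0},
  {"jaw": 1, "x": 0, "y": 0, "z": 0.0, "twist": 0},
])

```text
clock: 10.4
ee_pos: [532.7, 148.5, 66.9]
orientation: [[0.002, 1.0, -0.001], [1.0, -0.002, 0.0], [0.0, -0.001, -1.0]]
force: [-0.2, -0.7, -1.4]
finger_gap: 0.364
```

Call:
arm_command([
  {"jaw": 1, "x": 0.0065, "y": 0, "z": 0, "twist": 0},
  {"jaw": 1, "x": 0, "y": 0, "z": 0.005, "twist": 0},
  {"jaw": 1, "x": 0, "y": 0, "z": 0.005, "twist": 0},
  {"jaw": 1, "x": 0, "y": 0, "z": 0.005, "twist": 0},
  {"jaw": 1, "x": 0, "y": 0, "z": 0.0, "twist": 0},
  {"jaw": 1, "x": 0, "y": 0, "z": 0.0, "twist": 0},
])

```text
clock: 11.0
ee_pos: [534.3, 156.3, 53.7]
orientation: [[0.002, 1.0, 0.004], [1.0, -0.002, 0.001], [0.001, 0.004, -1.0]]
force: [0.5, -0.4, -0.7]
finger_gap: 0.363
```

```bash
python3 - <<'E'
from h import *
np.set_printoptions(precision=4,suppress=True)
C=cams();o=env.observe();print(o["ee_pos"],o["orientation"][:,2])
a=C["scene"]["image"][150:250,330:460]
cv2.imwrite("pics/p1.png",cv2.resize(a,None,fx=5,fy=5,interpolation=2)[:,:,::-1])
E
```

```text
[534.2904 156.2625  53.7678] [ 0.0037  0.0013 -1.    ]
```

View pics/p1.png

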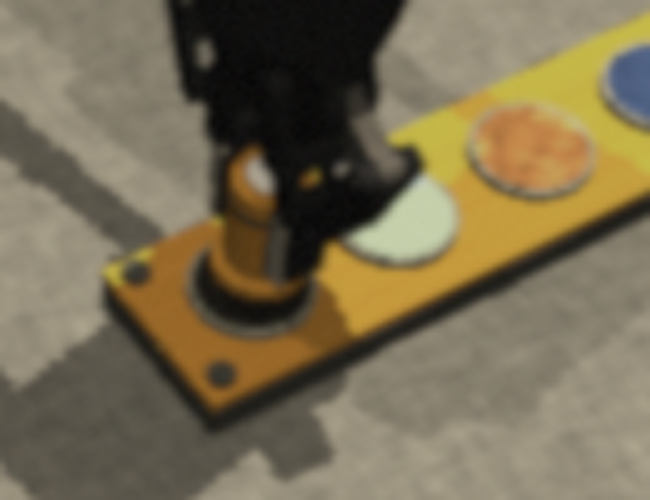

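The eyepiece is over the black seat, about 15 mm up. I'll make a small correction and lower it.

Call:
arm_command([
  {"jaw": 1, "x": -0.0009, "y": -0.0019, "z": 0, "twist": 0},
  {"jaw": 1, "x": 0, "y": 0, "z": 0.004, "twist": 0},
  {"jaw": 1, "x": 0, "y": 0, "z": 0.004, "twist": 0},
  {"jaw": 1, "x": 0, "y": 0, "z": 0.003, "twist": 0},
  {"jaw": 1, "x": 0, "y": 0, "z": 0.0, "twist": 0},
  {"jaw": 1, "x": 0, "y": 0, "z": 0.0, "twist": 0},
])

```text
clock: 11.7
ee_pos: [532.3, 155.2, 41.9]
orientation: [[0.002, 1.0, 0.004], [1.0, -0.002, 0.001], [0.001, 0.004, -1.0]]
force: [-0.1, 0.0, -1.8]
finger_gap: 0.367
```

Call:
arm_command([
  {"jaw": 1, "x": 0, "y": 0, "z": 0.0015, "twist": 0},
  {"jaw": 1, "x": 0, "y": 0, "z": 0.001, "twist": 0},
  {"jaw": 1, "x": 0, "y": 0, "z": 0, "twist": 0},
  {"jaw": 1, "x": 0, "y": 0, "z": 0.0, "twist": 0},
])

```text
clock: 12.1
ee_pos: [532.5, 155.2, 39.4]
orientation: [[0.002, 1.0, 0.004], [1.0, -0.002, 0.001], [0.001, 0.004, -1.0]]
force: [0.2, -0.4, -0.7]
finger_gap: 0.365
```

Call:
arm_command([
  {"jaw": 1, "x": 0, "y": 0, "z": 0.0006, "twist": 0},
  {"jaw": 1, "x": 0, "y": 0, "z": 0, "twist": 0},
  {"jaw": 0.62, "x": 0, "y": 0, "z": 0, "twist": 0},
  {"jaw": 0.6, "x": 0, "y": 0, "z": 0, "twist": 0},
  {"jaw": 0.55, "x": 0, "y": 0, "z": 0, "twist": 0},
  {"jaw": 0.45, "x": 0, "y": 0, "z": 0, "twist": 0},
  {"jaw": 0.2, "x": 0, "y": 0, "z": 0, "twist": 0},
  {"jaw": 0, "x": 0, "y": 0, "z": 0, "twist": 0},
  {"jaw": 0, "x": 0, "y": 0, "z": 0, "twist": 0},
  {"jaw": 0, "x": 0, "y": 0, "z": 0, "twist": 0},
])

```text
clock: 13.1
ee_pos: [533.4, 155.4, 40.3]
orientation: [[0.002, 1.0, 0.007], [1.0, -0.002, 0.002], [0.002, 0.007, -1.0]]
force: [-0.4, -0.2, -1.4]
finger_gap: 1.001
```

Call:
arm_command([
  {"jaw": 0, "x": 0, "y": 0, "z": -0.01, "twist": 0},
  {"jaw": 0, "x": 0, "y": 0, "z": -0.02, "twist": 0},
  {"jaw": 0, "x": 0, "y": 0, "z": -0.03, "twist": 0},
  {"jaw": 0, "x": 0, "y": 0, "z": -0.03, "twist": 0},
  {"jaw": 0, "x": -0.01, "y": 0, "z": 0, "twist": 0},
  {"jaw": 0, "x": -0.03, "y": -0.003, "z": 0, "twist": 0},
  {"jaw": 0, "x": -0.03, "y": -0.003, "z": 0, "twist": 0},
  {"jaw": 0, "x": -0.03, "y": -0.003, "z": 0, "twist": 0},
  {"jaw": 0, "x": -0.03, "y": -0.003, "z": 0, "twist": 0},
  {"jaw": 0, "x": -0.03, "y": -0.003, "z": 0, "twist": 0},
  {"jaw": 0, "x": -0.03, "y": -0.003, "z": 0, "twist": 0},
  {"jaw": 0, "x": -0.03, "y": -0.003, "z": 0, "twist": 0},
  {"jaw": 0, "x": -0.03, "y": -0.003, "z": 0, "twist": 0},
  {"jaw": 0, "x": -0.03, "y": -0.003, "z": 0, "twist": 0},
  {"jaw": 0, "x": -0.02, "y": -0.003, "z": 0, "twist": 0},
  {"jaw": 0, "x": -0.01, "y": 0, "z": 0, "twist": 0},
  {"jaw": 0, "x": 0, "y": 0, "z": 0, "twist": 0},
  {"jaw": 0, "x": 0, "y": 0, "z": 0, "twist": 0},
])

```text
clock: 14.9
ee_pos: [498.6, -168.3, 135.9]
orientation: [[0.001, 1.0, 0.008], [1.0, -0.002, 0.002], [0.002, 0.008, -1.0]]
force: [-0.2, 0.2, 0.3]
finger_gap: 1.001
```

```bash
python3 - <<'E'
from h import *
C=cams()
a=cv2.resize(C["scene"]["image"][150:240,340:460],(600,450),interpolation=2)
cv2.imwrite("pics/p2.png",a[:,:,::-1])
E
```

```text
(no output)
```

View pics/p2.png

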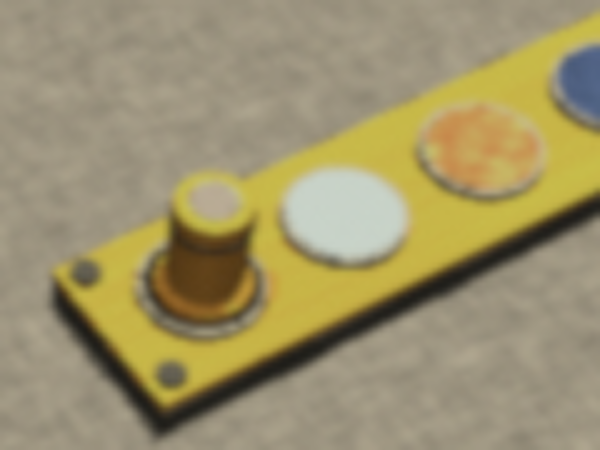

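Brass stands upright and centred on the black seat. Next is the black eyepiece.

Call:
arm_command([
  {"jaw": 0, "x": -0.0041, "y": 0.003, "z": 0, "twist": 0},
  {"jaw": 0, "x": 0, "y": 0, "z": 0.012, "twist": 0},
  {"jaw": 0, "x": 0, "y": 0, "z": 0.012, "twist": 0},
  {"jaw": 0, "x": 0, "y": 0, "z": 0.012, "twist": 0},
  {"jaw": 0, "x": 0, "y": 0, "z": 0.012, "twist": 0},
  {"jaw": 0, "x": 0, "y": 0, "z": 0.01, "twist": 0},
  {"jaw": 0, "x": 0, "y": 0, "z": 0, "twist": 0},
  {"jaw": 0, "x": 0, "y": 0, "z": 0, "twist": 0},
])

```text
clock: 15.8
ee_pos: [501.9, -168.7, 70.3]
orientation: [[-0.004, 1.0, 0.004], [1.0, 0.004, 0.004], [0.004, 0.004, -1.0]]
force: [-0.4, -0.4, 0.1]
finger_gap: 0.999
```

Call:
arm_command([
  {"jaw": 0, "x": -0.0037, "y": 0.0004, "z": 0.004, "twist": 0},
  {"jaw": 0, "x": 0, "y": 0, "z": 0.008, "twist": 0},
  {"jaw": 0, "x": 0, "y": 0, "z": 0.008, "twist": 0},
  {"jaw": 0, "x": 0, "y": 0, "z": 0.006, "twist": 0},
  {"jaw": 0, "x": 0, "y": 0, "z": 0.003, "twist": 0},
  {"jaw": 0, "x": 0, "y": 0, "z": 0, "twist": 0},
  {"jaw": 0, "x": 0, "y": 0, "z": 0, "twist": 0},
])

```text
clock: 16.5
ee_pos: [503.1, -173.1, 39.9]
orientation: [[-0.004, 1.0, 0.006], [1.0, 0.004, 0.003], [0.003, 0.006, -1.0]]
force: [-0.4, 0.1, -0.0]
finger_gap: 0.999
```

Call:
arm_command([
  {"jaw": 0.4, "x": 0.0007, "y": -0.0005, "z": 0.001, "twist": 0},
  {"jaw": 0.5, "x": 0, "y": 0, "z": 0, "twist": 0},
  {"jaw": 0.52, "x": 0, "y": 0, "z": 0, "twist": 0},
  {"jaw": 0.55, "x": 0, "y": 0, "z": 0, "twist": 0},
  {"jaw": 0.6, "x": 0, "y": 0, "z": 0, "twist": 0},
  {"jaw": 0.8, "x": 0, "y": 0, "z": 0, "twist": 0},
  {"jaw": 1, "x": 0, "y": 0, "z": 0, "twist": 0},
  {"jaw": 1, "x": 0, "y": 0, "z": 0, "twist": 0},
  {"jaw": 1, "x": 0, "y": 0, "z": 0, "twist": 0},
])

```text
clock: 17.4
ee_pos: [503.3, -172.6, 40.2]
orientation: [[-0.004, 1.0, 0.008], [1.0, 0.004, 0.002], [0.002, 0.008, -1.0]]
force: [-0.1, 0.0, -0.3]
finger_gap: 0.407
```

Call:
arm_command([
  {"jaw": 1, "x": 0, "y": 0, "z": -0.01, "twist": 0},
  {"jaw": 1, "x": 0, "y": 0, "z": -0.02, "twist": 0},
  {"jaw": 1, "x": 0, "y": 0, "z": -0.03, "twist": 0},
  {"jaw": 1, "x": 0, "y": 0, "z": -0.03, "twist": 0},
  {"jaw": 1, "x": 0, "y": 0, "z": -0.01, "twist": 0},
  {"jaw": 1, "x": 0.015, "y": 0.002, "z": 0, "twist": 0},
  {"jaw": 1, "x": 0.03, "y": 0.003, "z": 0, "twist": 0},
  {"jaw": 1, "x": 0.03, "y": 0.003, "z": 0, "twist": 0},
  {"jaw": 1, "x": 0.03, "y": 0.003, "z": 0, "twist": 0},
  {"jaw": 1, "x": 0.03, "y": 0.003, "z": 0, "twist": 0},
  {"jaw": 1, "x": 0.03, "y": 0.003, "z": 0, "twist": 0},
  {"jaw": 1, "x": 0.03, "y": 0.003, "z": 0, "twist": 0},
  {"jaw": 1, "x": 0.03, "y": 0.003, "z": 0, "twist": 0},
  {"jaw": 1, "x": 0.03, "y": 0.003, "z": 0, "twist": 0},
  {"jaw": 1, "x": 0.03, "y": 0.003, "z": 0, "twist": 0},
  {"jaw": 1, "x": 0.03, "y": 0.003, "z": 0, "twist": 0},
  {"jaw": 1, "x": 0.03, "y": 0.003, "z": 0, "twist": 0},
  {"jaw": 1, "x": 0.02, "y": 0, "z": 0, "twist": 0},
  {"jaw": 1, "x": 0.01, "y": 0, "z": 0, "twist": 0},
  {"jaw": 1, "x": 0, "y": 0, "z": 0, "twist": 0},
])

```text
clock: 19.4
ee_pos: [523.4, 230.5, 121.8]
orientation: [[-0.007, 1.0, -0.026], [1.0, 0.007, 0.005], [0.005, -0.025, -1.0]]
force: [-0.5, -1.3, -0.6]
finger_gap: 0.411
```

Call:
arm_command([
  {"jaw": 1, "x": -0.0047, "y": 0.0085, "z": 0, "twist": 0},
  {"jaw": 1, "x": 0, "y": 0, "z": 0, "twist": 0},
  {"jaw": 1, "x": 0, "y": 0, "z": 0.015, "twist": 0},
  {"jaw": 1, "x": 0, "y": 0, "z": 0.02, "twist": 0},
  {"jaw": 1, "x": 0, "y": 0, "z": 0.01, "twist": 0},
  {"jaw": 1, "x": 0, "y": 0, "z": 0.005, "twist": 0},
  {"jaw": 1, "x": 0, "y": 0, "z": 0, "twist": 0},
  {"jaw": 1, "x": 0, "y": 0, "z": 0, "twist": 0},
])

```text
clock: 20.2
ee_pos: [531.2, 220.2, 66.2]
orientation: [[-0.0, 1.0, -0.028], [1.0, 0.0, 0.003], [0.003, -0.028, -1.0]]
force: [0.0, -0.2, -0.4]
finger_gap: 0.408
```

Call:
arm_command([
  {"jaw": 1, "x": 0.0056, "y": -0.0004, "z": 0, "twist": 0},
  {"jaw": 1, "x": 0, "y": 0, "z": 0.006, "twist": 0},
  {"jaw": 1, "x": 0, "y": 0, "z": 0.006, "twist": 0},
  {"jaw": 1, "x": 0, "y": 0, "z": 0.006, "twist": 0},
  {"jaw": 1, "x": 0, "y": 0, "z": 0.003, "twist": 0},
  {"jaw": 1, "x": 0, "y": 0, "z": 0, "twist": 0},
  {"jaw": 1, "x": 0, "y": 0, "z": 0, "twist": 0},
])

```text
clock: 20.9
ee_pos: [531.1, 227.1, 45.4]
orientation: [[-0.001, 1.0, -0.025], [1.0, 0.001, 0.004], [0.004, -0.025, -1.0]]
force: [-0.9, 0.3, -0.3]
finger_gap: 0.413
```

Call:
arm_command([
  {"jaw": 1, "x": -0.0013, "y": -0.0008, "z": 0, "twist": 0},
  {"jaw": 1, "x": 0, "y": 0, "z": 0.002, "twist": 0},
  {"jaw": 1, "x": 0, "y": 0, "z": 0.0015, "twist": 0},
  {"jaw": 1, "x": 0, "y": 0, "z": 0.001, "twist": 0},
  {"jaw": 1, "x": 0, "y": 0, "z": 0, "twist": 0},
  {"jaw": 1, "x": 0, "y": 0, "z": 0, "twist": 0},
])

```text
clock: 21.5
ee_pos: [530.5, 225.6, 41.2]
orientation: [[-0.0, 1.0, -0.023], [1.0, 0.0, 0.004], [0.004, -0.023, -1.0]]
force: [1.4, 0.6, -0.9]
finger_gap: 0.409
```

Call:
arm_command([
  {"jaw": 1, "x": 0, "y": 0, "z": 0.0008, "twist": 0},
  {"jaw": 1, "x": 0, "y": 0, "z": 0, "twist": 0},
  {"jaw": 0.58, "x": 0, "y": 0, "z": 0, "twist": 0},
  {"jaw": 0.55, "x": 0, "y": 0, "z": 0, "twist": 0},
  {"jaw": 0.5, "x": 0, "y": 0, "z": 0, "twist": 0},
  {"jaw": 0.4, "x": 0, "y": 0, "z": 0, "twist": 0},
  {"jaw": 0.2, "x": 0, "y": 0, "z": 0, "twist": 0},
  {"jaw": 0, "x": 0, "y": 0, "z": 0, "twist": 0},
  {"jaw": 0, "x": 0, "y": 0, "z": 0, "twist": 0},
  {"jaw": 0, "x": 0, "y": 0, "z": 0, "twist": 0},
])

```text
clock: 22.5
ee_pos: [531.0, 225.8, 41.2]
orientation: [[-0.0, 1.0, -0.022], [1.0, 0.001, 0.005], [0.005, -0.022, -1.0]]
force: [0.7, -0.4, 0.1]
finger_gap: 1.001
```

Call:
arm_command([
  {"jaw": 0, "x": 0, "y": 0, "z": -0.01, "twist": 0},
  {"jaw": 0, "x": 0, "y": 0, "z": -0.02, "twist": 0},
  {"jaw": 0, "x": 0, "y": 0, "z": -0.03, "twist": 0},
  {"jaw": 0, "x": 0, "y": 0, "z": -0.03, "twist": 0},
  {"jaw": 0, "x": -0.01, "y": 0, "z": 0, "twist": 0},
  {"jaw": 0, "x": -0.035, "y": -0.002, "z": 0, "twist": 0},
  {"jaw": 0, "x": -0.035, "y": -0.002, "z": 0, "twist": 0},
  {"jaw": 0, "x": -0.035, "y": -0.002, "z": 0, "twist": 0},
  {"jaw": 0, "x": -0.035, "y": -0.002, "z": 0, "twist": 0},
  {"jaw": 0, "x": -0.035, "y": -0.002, "z": 0, "twist": 0},
  {"jaw": 0, "x": -0.035, "y": -0.002, "z": 0, "twist": 0},
  {"jaw": 0, "x": -0.035, "y": -0.002, "z": 0, "twist": 0},
  {"jaw": 0, "x": -0.035, "y": -0.002, "z": 0, "twist": 0},
  {"jaw": 0, "x": -0.035, "y": -0.002, "z": 0, "twist": 0},
  {"jaw": 0, "x": -0.035, "y": -0.002, "z": 0, "twist": 0},
  {"jaw": 0, "x": -0.035, "y": -0.002, "z": 0, "twist": 0},
  {"jaw": 0, "x": -0.035, "y": -0.002, "z": 0, "twist": 0},
  {"jaw": 0, "x": -0.02, "y": 0, "z": 0, "twist": 0},
  {"jaw": 0, "x": 0, "y": 0, "z": 0, "twist": 0},
  {"jaw": 0, "x": 0, "y": 0, "z": 0, "twist": 0},
])

```text
clock: 24.5
ee_pos: [504.6, -244.9, 135.7]
orientation: [[-0.001, 1.0, -0.021], [1.0, 0.001, 0.005], [0.005, -0.021, -1.0]]
force: [0.3, 0.2, 0.1]
finger_gap: 1.001
```

```bash
python3 - <<'E'
from h import *
C=cams()
a=cv2.resize(C["scene"]["image"][150:240,340:460],(600,450),interpolation=2)
cv2.imwrite("pics/p3.png",a[:,:,::-1])
E
```

```text
(no output)
```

View pics/p3.png

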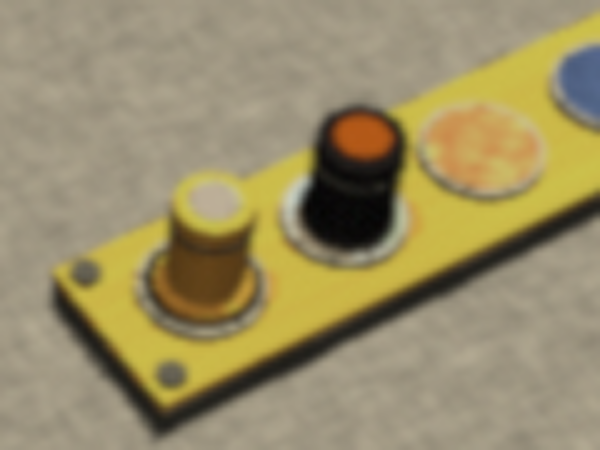

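Black is upright on the white seat. Next is red.

Call:
arm_command([
  {"jaw": 0, "x": 0, "y": -0.001, "z": 0, "twist": 0},
  {"jaw": 0, "x": 0, "y": 0, "z": 0.012, "twist": 0},
  {"jaw": 0, "x": 0, "y": 0, "z": 0.012, "twist": 0},
  {"jaw": 0, "x": 0, "y": 0, "z": 0.012, "twist": 0},
  {"jaw": 0, "x": 0, "y": 0, "z": 0.012, "twist": 0},
  {"jaw": 0, "x": 0, "y": 0, "z": 0.01, "twist": 0},
  {"jaw": 0, "x": 0, "y": 0, "z": 0, "twist": 0},
  {"jaw": 0, "x": 0, "y": 0, "z": 0, "twist": 0},
])

```text
clock: 25.4
ee_pos: [502.1, -239.3, 70.5]
orientation: [[-0.008, 1.0, -0.024], [1.0, 0.008, 0.007], [0.007, -0.023, -1.0]]
force: [0.1, -0.1, 0.6]
finger_gap: 1.005
```

Call:
arm_command([
  {"jaw": 0, "x": -0.005, "y": 0.0005, "z": 0.004, "twist": 0},
  {"jaw": 0, "x": 0, "y": 0, "z": 0.008, "twist": 0},
  {"jaw": 0, "x": 0, "y": 0, "z": 0.008, "twist": 0},
  {"jaw": 0, "x": 0, "y": 0, "z": 0.006, "twist": 0},
  {"jaw": 0, "x": 0, "y": 0, "z": 0.003, "twist": 0},
  {"jaw": 0, "x": 0, "y": 0, "z": 0, "twist": 0},
  {"jaw": 0, "x": 0, "y": 0, "z": 0, "twist": 0},
])

```text
clock: 26.1
ee_pos: [502.5, -245.3, 40.1]
orientation: [[-0.007, 1.0, -0.022], [1.0, 0.007, 0.006], [0.006, -0.022, -1.0]]
force: [-0.1, 0.8, 0.5]
finger_gap: 0.996
```

Call:
arm_command([
  {"jaw": 0.4, "x": 0.001, "y": -0.0008, "z": 0.0005, "twist": 0},
  {"jaw": 0.5, "x": 0, "y": 0, "z": 0, "twist": 0},
  {"jaw": 0.54, "x": 0, "y": 0, "z": 0, "twist": 0},
  {"jaw": 0.58, "x": 0, "y": 0, "z": 0, "twist": 0},
  {"jaw": 0.63, "x": 0, "y": 0, "z": 0, "twist": 0},
  {"jaw": 0.8, "x": 0, "y": 0, "z": 0, "twist": 0},
  {"jaw": 1, "x": 0, "y": 0, "z": 0, "twist": 0},
  {"jaw": 1, "x": 0, "y": 0, "z": 0, "twist": 0},
  {"jaw": 1, "x": 0, "y": 0, "z": 0, "twist": 0},
])

```text
clock: 27.0
ee_pos: [502.4, -244.4, 40.9]
orientation: [[-0.007, 1.0, -0.02], [1.0, 0.007, 0.005], [0.005, -0.02, -1.0]]
force: [-0.4, 0.4, -1.0]
finger_gap: 0.391
```

Call:
arm_command([
  {"jaw": 1, "x": 0, "y": 0, "z": -0.01, "twist": 0},
  {"jaw": 1, "x": 0, "y": 0, "z": -0.02, "twist": 0},
  {"jaw": 1, "x": 0, "y": 0, "z": -0.03, "twist": 0},
  {"jaw": 1, "x": 0, "y": 0, "z": -0.03, "twist": 0},
  {"jaw": 1, "x": 0, "y": 0, "z": -0.02, "twist": 0},
  {"jaw": 1, "x": 0.015, "y": 0.002, "z": 0, "twist": 0},
  {"jaw": 1, "x": 0.03, "y": 0.002, "z": 0, "twist": 0},
  {"jaw": 1, "x": 0.03, "y": 0.002, "z": 0, "twist": 0},
  {"jaw": 1, "x": 0.03, "y": 0.002, "z": 0, "twist": 0},
  {"jaw": 1, "x": 0.03, "y": 0.002, "z": 0, "twist": 0},
  {"jaw": 1, "x": 0.03, "y": 0.002, "z": 0, "twist": 0},
  {"jaw": 1, "x": 0.03, "y": 0.002, "z": 0, "twist": 0},
  {"jaw": 1, "x": 0.03, "y": 0.002, "z": 0, "twist": 0},
  {"jaw": 1, "x": 0.03, "y": 0.002, "z": 0, "twist": 0},
  {"jaw": 1, "x": 0.03, "y": 0.002, "z": 0, "twist": 0},
  {"jaw": 1, "x": 0.03, "y": 0.002, "z": 0, "twist": 0},
  {"jaw": 1, "x": 0.03, "y": 0.002, "z": 0, "twist": 0},
  {"jaw": 1, "x": 0.03, "y": 0.002, "z": 0, "twist": 0},
  {"jaw": 1, "x": 0.015, "y": 0, "z": 0, "twist": 0},
  {"jaw": 1, "x": 0, "y": 0, "z": 0, "twist": 0},
])

```text
clock: 29.0
ee_pos: [516.1, 175.0, 142.3]
orientation: [[-0.011, 0.999, -0.045], [1.0, 0.011, 0.013], [0.013, -0.045, -0.999]]
force: [0.2, -0.3, -1.8]
finger_gap: 0.389
```

Call:
arm_command([
  {"jaw": 1, "x": 0.015, "y": 0.001, "z": 0, "twist": 0},
  {"jaw": 1, "x": 0.02, "y": 0.002, "z": 0, "twist": 0},
  {"jaw": 1, "x": 0.02, "y": 0.002, "z": 0, "twist": 0},
  {"jaw": 1, "x": 0.02, "y": 0.002, "z": 0, "twist": 0},
  {"jaw": 1, "x": 0.02, "y": 0.002, "z": 0, "twist": 0},
  {"jaw": 1, "x": 0.01, "y": 0.002, "z": 0, "twist": 0},
  {"jaw": 1, "x": 0.005, "y": 0, "z": 0, "twist": 0},
  {"jaw": 1, "x": 0, "y": 0, "z": 0, "twist": 0},
  {"jaw": 1, "x": 0, "y": 0, "z": 0, "twist": 0},
])

```text
clock: 29.9
ee_pos: [521.4, 285.1, 135.7]
orientation: [[-0.008, 0.998, -0.056], [1.0, 0.009, 0.006], [0.006, -0.056, -0.998]]
force: [0.5, -1.2, -1.0]
finger_gap: 0.388
```

```bash
python3 - <<'E'
from h import *
np.set_printoptions(precision=4,suppress=True)
o=env.observe();print(o["qpos"],o["ee_pos"],o["orientation"])
E
```

```text
[0.427  0.1199 1.3697 0.0284 1.7003 0.4215] [521.3903 285.1025 135.6747] [[-0.0083  0.9984 -0.0556]
 [ 0.9999  0.0086  0.0056]
 [ 0.0061 -0.0555 -0.9984]]
```

Call:
arm_command([
  {"jaw": 1, "x": 0.0107, "y": 0.0095, "z": 0, "twist": 0},
  {"jaw": 1, "x": 0, "y": 0, "z": 0, "twist": 0},
  {"jaw": 1, "x": 0, "y": 0, "z": 0.015, "twist": 0},
  {"jaw": 1, "x": 0, "y": 0, "z": 0.02, "twist": 0},
  {"jaw": 1, "x": 0, "y": 0, "z": 0.02, "twist": 0},
  {"jaw": 1, "x": 0, "y": 0, "z": 0.01, "twist": 0},
  {"jaw": 1, "x": 0, "y": 0, "z": 0.005, "twist": 0},
  {"jaw": 1, "x": 0, "y": 0, "z": 0, "twist": 0},
  {"jaw": 1, "x": 0, "y": 0, "z": 0, "twist": 0},
])

```text
clock: 30.8
ee_pos: [526.0, 290.2, 60.6]
orientation: [[-0.003, 0.998, -0.056], [1.0, 0.003, 0.003], [0.003, -0.056, -0.998]]
force: [-0.2, -0.1, -2.6]
finger_gap: 0.389
```

Call:
arm_command([
  {"jaw": 1, "x": 0.0056, "y": 0.0027, "z": 0, "twist": 0},
  {"jaw": 1, "x": 0, "y": 0, "z": 0.005, "twist": 0},
  {"jaw": 1, "x": 0, "y": 0, "z": 0.005, "twist": 0},
  {"jaw": 1, "x": 0, "y": 0, "z": 0.003, "twist": 0},
  {"jaw": 1, "x": 0, "y": 0, "z": 0.002, "twist": 0},
  {"jaw": 1, "x": 0, "y": 0, "z": 0, "twist": 0},
  {"jaw": 1, "x": 0, "y": 0, "z": 0, "twist": 0},
])

```text
clock: 31.5
ee_pos: [529.5, 297.2, 46.9]
orientation: [[-0.003, 0.999, -0.052], [1.0, 0.004, 0.005], [0.005, -0.052, -0.999]]
force: [0.4, 0.5, 0.0]
finger_gap: 0.39
```

```bash
python3 - <<'E'
from h import *
r=env.read_camera("scene")
o=env.observe();print(o["ee_pos"],o["orientation"][:,2])
cv2.imwrite("pics/p4.png",cv2.resize(r["image"][140:230,370:490],(600,450),interpolation=2)[:,:,::-1])
E
```

```text
[529.45211321 297.15295622  46.94709366] [-0.05220878  0.00512929 -0.99862302]
```

View pics/p4.png

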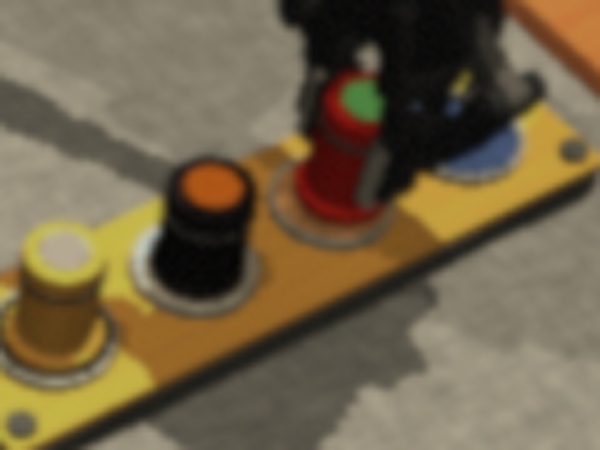

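Red is above the cork seat. I'll correct and lower it.

Call:
arm_command([
  {"jaw": 1, "x": -0.0014, "y": -0.0012, "z": 0, "twist": 0},
  {"jaw": 1, "x": 0, "y": 0, "z": 0.002, "twist": 0},
  {"jaw": 1, "x": 0, "y": 0, "z": 0.0015, "twist": 0},
  {"jaw": 1, "x": 0, "y": 0, "z": 0.001, "twist": 0},
  {"jaw": 1, "x": 0, "y": 0, "z": 0, "twist": 0},
  {"jaw": 1, "x": 0, "y": 0, "z": 0, "twist": 0},
])

```text
clock: 32.15
ee_pos: [528.0, 295.6, 42.5]
orientation: [[-0.003, 0.999, -0.052], [1.0, 0.003, 0.005], [0.006, -0.052, -0.999]]
force: [-0.2, -0.6, -1.2]
finger_gap: 0.388
```

Call:
arm_command([
  {"jaw": 1, "x": 0, "y": 0, "z": 0.0007, "twist": 0},
  {"jaw": 1, "x": 0, "y": 0, "z": 0.0005, "twist": 0},
  {"jaw": 1, "x": 0, "y": 0, "z": 0, "twist": 0},
  {"jaw": 0.6, "x": 0, "y": 0, "z": 0, "twist": 0},
  {"jaw": 0.58, "x": 0, "y": 0, "z": 0, "twist": 0},
  {"jaw": 0.53, "x": 0, "y": 0, "z": 0, "twist": 0},
  {"jaw": 0.4, "x": 0, "y": 0, "z": 0, "twist": 0},
  {"jaw": 0.2, "x": 0, "y": 0, "z": 0, "twist": 0},
  {"jaw": 0, "x": 0, "y": 0, "z": 0, "twist": 0},
  {"jaw": 0, "x": 0, "y": 0, "z": 0, "twist": 0},
  {"jaw": 0, "x": 0, "y": 0, "z": 0, "twist": 0},
])

```text
clock: 33.25
ee_pos: [528.7, 296.0, 42.7]
orientation: [[-0.003, 0.999, -0.049], [1.0, 0.003, 0.007], [0.007, -0.049, -0.999]]
force: [-0.4, -0.6, 0.0]
finger_gap: 1.001
```

Call:
arm_command([
  {"jaw": 0, "x": 0, "y": 0, "z": -0.01, "twist": 0},
  {"jaw": 0, "x": 0, "y": 0, "z": -0.02, "twist": 0},
  {"jaw": 0, "x": 0, "y": 0, "z": -0.03, "twist": 0},
  {"jaw": 0, "x": 0, "y": 0, "z": -0.03, "twist": 0},
  {"jaw": 0, "x": -0.01, "y": 0, "z": -0.01, "twist": 0},
  {"jaw": 0, "x": -0.04, "y": -0.002, "z": 0, "twist": 0},
  {"jaw": 0, "x": -0.04, "y": -0.002, "z": 0, "twist": 0},
  {"jaw": 0, "x": -0.04, "y": -0.002, "z": 0, "twist": 0},
  {"jaw": 0, "x": -0.04, "y": -0.002, "z": 0, "twist": 0},
  {"jaw": 0, "x": -0.04, "y": -0.002, "z": 0, "twist": 0},
  {"jaw": 0, "x": -0.04, "y": -0.002, "z": 0, "twist": 0},
  {"jaw": 0, "x": -0.04, "y": -0.002, "z": 0, "twist": 0},
  {"jaw": 0, "x": -0.04, "y": -0.002, "z": 0, "twist": 0},
  {"jaw": 0, "x": -0.04, "y": -0.002, "z": 0, "twist": 0},
  {"jaw": 0, "x": -0.04, "y": -0.002, "z": 0, "twist": 0},
  {"jaw": 0, "x": -0.04, "y": -0.002, "z": 0, "twist": 0},
  {"jaw": 0, "x": -0.04, "y": -0.002, "z": 0, "twist": 0},
  {"jaw": 0, "x": -0.02, "y": 0, "z": 0, "twist": 0},
  {"jaw": 0, "x": 0, "y": 0, "z": 0, "twist": 0},
  {"jaw": 0, "x": 0, "y": 0, "z": 0, "twist": 0},
])

```text
clock: 35.25
ee_pos: [503.0, -241.9, 141.8]
orientation: [[-0.001, 0.999, -0.053], [1.0, 0.001, 0.005], [0.005, -0.053, -0.999]]
force: [0.6, 0.3, -0.5]
finger_gap: 1.003
```

```bash
python3 - <<'E'
from h import *
r=env.read_camera("scene")
o=env.observe();print(o["ee_pos"],o["orientation"][:,2])
cv2.imwrite("pics/p5.png",np.vstack([cv2.resize(r["image"][140:210,370:490],(480,280),interpolation=2),cv2.resize(r["image"][250:320,100:220],(480,280),interpolation=2)])[:,:,::-1])
E
```

```text
[ 503.07334415 -241.6640156   141.77433266] [-0.05366201  0.00426787 -0.99855004]
```

View pics/p5.png

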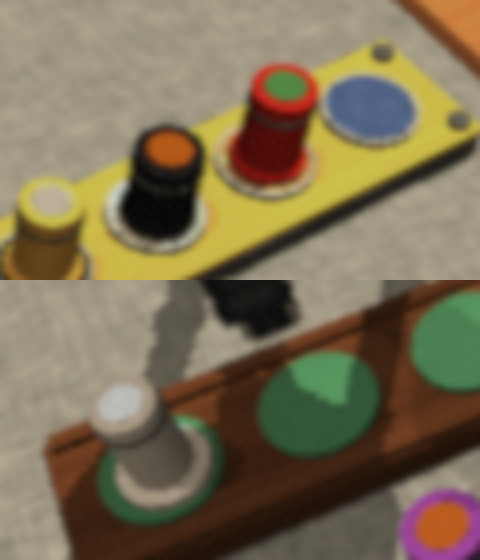

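Red is upright on the cork seat. The tool tilt has drifted to 3°, so I'll see whether an outward and inward move undoes it.

Call:
arm_command([
  {"jaw": 0, "x": -0.035, "y": 0.04, "z": -0.02, "twist": 0},
  {"jaw": 0, "x": -0.03, "y": 0.04, "z": -0.02, "twist": 0},
  {"jaw": 0, "x": 0, "y": 0.04, "z": 0, "twist": 0},
  {"jaw": 0, "x": 0, "y": 0, "z": 0, "twist": 0},
  {"jaw": 0, "x": 0, "y": 0, "z": 0, "twist": 0},
])

```text
clock: 35.8
ee_pos: [620.4, -294.5, 162.5]
orientation: [[-0.009, 0.998, -0.07], [1.0, 0.01, 0.014], [0.015, -0.07, -0.997]]
force: [-0.4, -0.4, 1.1]
finger_gap: 1.005
```

Call:
arm_command([
  {"jaw": 0, "x": 0, "y": -0.01, "z": 0, "twist": 0},
  {"jaw": 0, "x": 0, "y": -0.01, "z": 0, "twist": 0},
  {"jaw": 0, "x": 0, "y": -0.02, "z": 0, "twist": 0},
  {"jaw": 0, "x": 0, "y": -0.02, "z": 0, "twist": 0},
  {"jaw": 0, "x": 0, "y": -0.02, "z": 0, "twist": 0},
  {"jaw": 0, "x": 0, "y": -0.02, "z": 0, "twist": 0},
  {"jaw": 0, "x": 0, "y": -0.01, "z": 0, "twist": 0},
  {"jaw": 0, "x": 0, "y": 0, "z": 0, "twist": 0},
  {"jaw": 0, "x": 0, "y": 0, "z": 0, "twist": 0},
])

```text
clock: 36.7
ee_pos: [503.5, -285.5, 175.1]
orientation: [[-0.02, 0.998, -0.065], [1.0, 0.021, 0.012], [0.013, -0.064, -0.998]]
force: [0.3, -0.1, 0.0]
finger_gap: 1.001
```

Call:
arm_command([
  {"jaw": 0, "x": 0, "y": -0.04, "z": 0, "twist": 0},
  {"jaw": 0, "x": 0, "y": -0.04, "z": 0, "twist": 0},
  {"jaw": 0, "x": 0, "y": -0.04, "z": 0, "twist": 0},
  {"jaw": 0, "x": 0, "y": 0, "z": 0, "twist": 0},
  {"jaw": 0, "x": 0, "y": 0, "z": 0, "twist": 0},
])

```text
clock: 37.2
ee_pos: [383.3, -286.7, 180.2]
orientation: [[-0.025, 0.997, -0.067], [1.0, 0.026, 0.014], [0.016, -0.066, -0.998]]
force: [0.6, -0.6, -0.8]
finger_gap: 1.004
```

Call:
arm_command([
  {"jaw": 0, "x": 0, "y": 0.008, "z": 0, "twist": 0},
  {"jaw": 0, "x": 0, "y": 0.01, "z": 0, "twist": 0},
  {"jaw": 0, "x": 0, "y": 0.01, "z": 0, "twist": 0},
  {"jaw": 0, "x": 0, "y": 0.01, "z": 0, "twist": 0},
  {"jaw": 0, "x": 0, "y": 0.01, "z": 0, "twist": 0},
  {"jaw": 0, "x": 0, "y": 0.01, "z": 0, "twist": 0},
  {"jaw": 0, "x": 0, "y": 0.01, "z": 0, "twist": 0},
  {"jaw": 0, "x": 0, "y": 0.01, "z": 0, "twist": 0},
  {"jaw": 0, "x": 0, "y": 0.01, "z": 0, "twist": 0},
  {"jaw": 0, "x": 0, "y": 0.008, "z": 0, "twist": 0},
  {"jaw": 0, "x": 0, "y": 0, "z": 0, "twist": 0},
  {"jaw": 0, "x": 0, "y": 0, "z": 0, "twist": 0},
])

```text
clock: 38.4
ee_pos: [492.7, -282.6, 170.9]
orientation: [[-0.03, 0.997, -0.068], [0.999, 0.031, 0.016], [0.018, -0.068, -0.998]]
force: [-0.5, 0.5, 0.7]
finger_gap: 1.0
```

Call:
arm_command([
  {"jaw": 0, "x": 0, "y": 0, "z": -0.008, "twist": 1.8},
  {"jaw": 0, "x": 0, "y": 0, "z": -0.01, "twist": 0},
  {"jaw": 0, "x": 0, "y": 0, "z": -0.01, "twist": 0},
  {"jaw": 0, "x": 0, "y": 0, "z": -0.01, "twist": 0},
  {"jaw": 0, "x": 0, "y": 0, "z": -0.01, "twist": 0},
  {"jaw": 0, "x": 0, "y": 0, "z": -0.01, "twist": 0},
  {"jaw": 0, "x": 0, "y": 0, "z": -0.01, "twist": 0},
  {"jaw": 0, "x": 0, "y": 0, "z": -0.01, "twist": 0},
  {"jaw": 0, "x": 0, "y": 0, "z": 0, "twist": 0},
  {"jaw": 0, "x": 0, "y": 0, "z": 0, "twist": 0},
])

```text
clock: 39.4
ee_pos: [497.5, -284.5, 257.0]
orientation: [[0.002, 0.998, -0.066], [1.0, -0.001, 0.014], [0.014, -0.066, -0.998]]
force: [0.4, -0.2, 0.1]
finger_gap: 1.003
```

Call:
arm_command([
  {"jaw": 0, "x": 0, "y": 0, "z": 0.045, "twist": 0},
  {"jaw": 0, "x": 0, "y": 0, "z": 0.045, "twist": 0},
  {"jaw": 0, "x": 0, "y": 0, "z": 0, "twist": 0},
  {"jaw": 0, "x": 0, "y": 0, "z": 0, "twist": 0},
  {"jaw": 0, "x": 0, "y": 0, "z": 0, "twist": 0},
])

```text
clock: 39.9
ee_pos: [491.7, -283.3, 166.7]
orientation: [[0.001, 0.998, -0.065], [1.0, -0.0, 0.013], [0.013, -0.065, -0.998]]
force: [-0.5, -0.2, -0.9]
finger_gap: 1.001
```

No cure for the tilt; 3.7° is tolerable on a wide foot. On to the silver eyepiece.

Call:
arm_command([
  {"jaw": 0, "x": -0.014, "y": 0.008, "z": 0, "twist": 0},
  {"jaw": 0, "x": -0.013, "y": 0.006, "z": 0, "twist": 0},
  {"jaw": 0, "x": 0, "y": 0, "z": 0, "twist": 0},
  {"jaw": 0, "x": 0, "y": 0, "z": 0.015, "twist": 0},
  {"jaw": 0, "x": 0, "y": 0, "z": 0.02, "twist": 0},
  {"jaw": 0, "x": 0, "y": 0, "z": 0.02, "twist": 0},
  {"jaw": 0, "x": 0, "y": 0, "z": 0.01, "twist": 0},
  {"jaw": 0, "x": 0, "y": 0, "z": 0, "twist": 0},
  {"jaw": 0, "x": 0, "y": 0, "z": 0, "twist": 0},
])

```text
clock: 40.8
ee_pos: [507.1, -311.2, 111.8]
orientation: [[-0.001, 0.999, -0.047], [1.0, 0.001, 0.003], [0.003, -0.047, -0.999]]
force: [0.3, -0.2, 0.1]
finger_gap: 0.998
```

Call:
arm_command([
  {"jaw": 0, "x": 0, "y": -0.004, "z": 0, "twist": 0},
  {"jaw": 0, "x": 0, "y": 0, "z": 0.012, "twist": 0},
  {"jaw": 0, "x": 0, "y": 0, "z": 0.012, "twist": 0},
  {"jaw": 0, "x": 0, "y": 0, "z": 0.012, "twist": 0},
  {"jaw": 0, "x": 0, "y": 0, "z": 0.01, "twist": 0},
  {"jaw": 0, "x": 0, "y": 0, "z": 0, "twist": 0},
  {"jaw": 0, "x": 0, "y": 0, "z": 0, "twist": 0},
])

```text
clock: 41.5
ee_pos: [500.9, -311.3, 63.8]
orientation: [[-0.001, 0.999, -0.045], [1.0, 0.001, 0.001], [0.001, -0.045, -0.999]]
force: [-0.9, 0.3, 1.0]
finger_gap: 1.001
```

Call:
arm_command([
  {"jaw": 0, "x": 0, "y": 0, "z": 0.006, "twist": 0},
  {"jaw": 0, "x": 0, "y": 0, "z": 0.008, "twist": 0},
  {"jaw": 0, "x": 0, "y": 0, "z": 0.006, "twist": 0},
  {"jaw": 0, "x": 0, "y": 0, "z": 0.003, "twist": 0},
  {"jaw": 0, "x": 0, "y": 0, "z": 0, "twist": 0},
  {"jaw": 0, "x": 0, "y": 0, "z": 0, "twist": 0},
])

```text
clock: 42.1
ee_pos: [500.2, -311.5, 39.4]
orientation: [[-0.001, 0.999, -0.044], [1.0, 0.001, 0.001], [0.001, -0.044, -0.999]]
force: [-0.7, -0.6, -0.4]
finger_gap: 0.997
```

Call:
arm_command([
  {"jaw": 0.4, "x": 0.0003, "y": -0.0004, "z": 0, "twist": 0},
  {"jaw": 0.55, "x": 0, "y": 0, "z": 0, "twist": 0},
  {"jaw": 0.62, "x": 0, "y": 0, "z": 0, "twist": 0},
  {"jaw": 0.66, "x": 0, "y": 0, "z": 0, "twist": 0},
  {"jaw": 0.7, "x": 0, "y": 0, "z": 0, "twist": 0},
  {"jaw": 0.8, "x": 0, "y": 0, "z": 0, "twist": 0},
  {"jaw": 1, "x": 0, "y": 0, "z": 0, "twist": 0},
  {"jaw": 1, "x": 0, "y": 0, "z": 0, "twist": 0},
  {"jaw": 1, "x": 0, "y": 0, "z": 0, "twist": 0},
])

```text
clock: 43.0
ee_pos: [500.6, -311.7, 40.9]
orientation: [[-0.001, 0.999, -0.042], [1.0, 0.001, -0.001], [-0.001, -0.042, -0.999]]
force: [0.1, -0.9, 0.3]
finger_gap: 0.314
```

Call:
arm_command([
  {"jaw": 1, "x": 0, "y": 0, "z": -0.01, "twist": 0},
  {"jaw": 1, "x": 0, "y": 0, "z": -0.02, "twist": 0},
  {"jaw": 1, "x": 0, "y": 0, "z": -0.03, "twist": 0},
  {"jaw": 1, "x": 0, "y": 0, "z": -0.03, "twist": 0},
  {"jaw": 1, "x": 0, "y": 0, "z": -0.03, "twist": 0},
  {"jaw": 1, "x": 0.015, "y": 0.002, "z": 0, "twist": 0},
  {"jaw": 1, "x": 0.03, "y": 0.002, "z": 0, "twist": 0},
  {"jaw": 1, "x": 0.03, "y": 0.002, "z": 0, "twist": 0},
  {"jaw": 1, "x": 0.03, "y": 0.002, "z": 0, "twist": 0},
  {"jaw": 1, "x": 0.03, "y": 0.002, "z": 0, "twist": 0},
  {"jaw": 1, "x": 0.03, "y": 0.002, "z": 0, "twist": 0},
  {"jaw": 1, "x": 0.03, "y": 0.002, "z": 0, "twist": 0},
  {"jaw": 1, "x": 0.03, "y": 0.002, "z": 0, "twist": 0},
  {"jaw": 1, "x": 0.03, "y": 0.002, "z": 0, "twist": 0},
  {"jaw": 1, "x": 0.03, "y": 0.002, "z": 0, "twist": 0},
  {"jaw": 1, "x": 0.03, "y": 0.002, "z": 0, "twist": 0},
  {"jaw": 1, "x": 0.03, "y": 0.002, "z": 0, "twist": 0},
  {"jaw": 1, "x": 0.03, "y": 0.002, "z": 0, "twist": 0},
  {"jaw": 1, "x": 0.03, "y": 0.002, "z": 0, "twist": 0},
  {"jaw": 1, "x": 0.03, "y": 0.002, "z": 0, "twist": 0},
])

```text
clock: 45.0
ee_pos: [527.6, 145.9, 155.7]
orientation: [[0.003, 0.998, -0.06], [1.0, -0.003, 0.005], [0.004, -0.06, -0.998]]
force: [0.3, -0.3, -1.6]
finger_gap: 0.321
```

Call:
arm_command([
  {"jaw": 1, "x": 0.03, "y": 0.002, "z": 0, "twist": 0},
  {"jaw": 1, "x": 0.03, "y": 0.002, "z": 0, "twist": 0},
  {"jaw": 1, "x": 0.03, "y": 0.002, "z": 0, "twist": 0},
  {"jaw": 1, "x": 0.03, "y": 0.002, "z": 0, "twist": 0},
  {"jaw": 1, "x": 0.02, "y": 0.002, "z": 0, "twist": 0},
  {"jaw": 1, "x": 0.01, "y": 0, "z": 0, "twist": 0},
  {"jaw": 1, "x": 0, "y": 0, "z": 0, "twist": 0},
  {"jaw": 1, "x": 0, "y": 0, "z": 0, "twist": 0},
])

```text
clock: 45.8
ee_pos: [530.3, 307.7, 148.3]
orientation: [[-0.004, 0.997, -0.072], [1.0, 0.004, 0.001], [0.001, -0.072, -0.997]]
force: [0.7, -0.7, -0.9]
finger_gap: 0.318
```

Call:
arm_command([
  {"jaw": 1, "x": 0.015, "y": 0.0, "z": 0, "twist": 0},
  {"jaw": 1, "x": 0.02, "y": 0.0, "z": 0, "twist": 0},
  {"jaw": 1, "x": 0.015, "y": 0.001, "z": 0, "twist": 0},
  {"jaw": 1, "x": 0.005, "y": 0.001, "z": 0, "twist": 0},
  {"jaw": 1, "x": 0, "y": 0, "z": 0, "twist": 0},
  {"jaw": 1, "x": 0, "y": 0, "z": 0.015, "twist": 0},
  {"jaw": 1, "x": 0, "y": 0, "z": 0.02, "twist": 0},
  {"jaw": 1, "x": 0, "y": 0, "z": 0.02, "twist": 0},
  {"jaw": 1, "x": 0, "y": 0, "z": 0.015, "twist": 0},
  {"jaw": 1, "x": 0, "y": 0, "z": 0.005, "twist": 0},
  {"jaw": 1, "x": 0, "y": 0, "z": 0, "twist": 0},
  {"jaw": 1, "x": 0, "y": 0, "z": 0, "twist": 0},
])

```text
clock: 47.0
ee_pos: [527.6, 359.5, 67.6]
orientation: [[0.004, 0.997, -0.072], [1.0, -0.004, -0.001], [-0.002, -0.072, -0.997]]
force: [0.1, -0.4, -0.0]
finger_gap: 0.319
```

Call:
arm_command([
  {"jaw": 1, "x": 0.0055, "y": -0.0005, "z": 0, "twist": 0},
  {"jaw": 1, "x": 0, "y": 0, "z": 0.006, "twist": 0},
  {"jaw": 1, "x": 0, "y": 0, "z": 0.006, "twist": 0},
  {"jaw": 1, "x": 0, "y": 0, "z": 0.004, "twist": 0},
  {"jaw": 1, "x": 0, "y": 0, "z": 0.003, "twist": 0},
  {"jaw": 1, "x": 0, "y": 0, "z": 0, "twist": 0},
  {"jaw": 1, "x": 0, "y": 0, "z": 0, "twist": 0},
])

```text
clock: 47.7
ee_pos: [527.0, 366.5, 50.1]
orientation: [[0.004, 0.998, -0.068], [1.0, -0.004, 0.001], [0.001, -0.068, -0.998]]
force: [0.2, 0.1, -1.2]
finger_gap: 0.316
```

```bash
python3 - <<'E'
from h import *
r=env.read_camera("scene")
o=env.observe();print(o["ee_pos"],o["orientation"][:,2])
cv2.imwrite("pics/p6.png",cv2.resize(r["image"][125:205,400:510],(660,480),interpolation=2)[:,:,::-1])
E
```

```text
[526.98266054 366.48998209  50.1461891 ] [-0.0680151   0.00120466 -0.99768356]
```

View pics/p6.png

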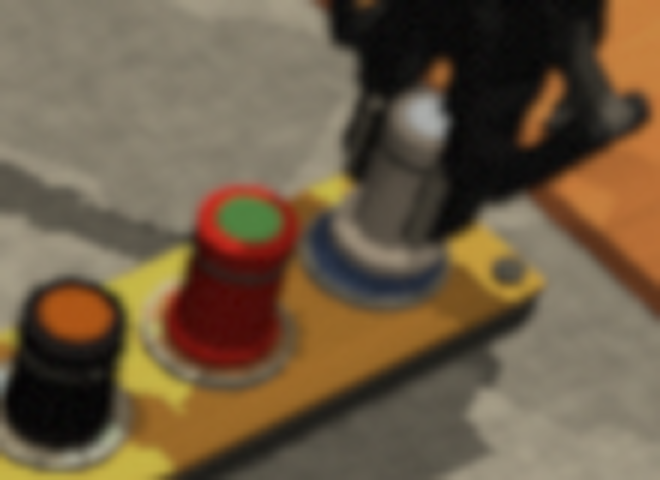

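Call:
arm_command([
  {"jaw": 1, "x": -0.0012, "y": -0.0008, "z": 0.001, "twist": 0},
  {"jaw": 1, "x": 0, "y": 0, "z": 0.003, "twist": 0},
  {"jaw": 1, "x": 0, "y": 0, "z": 0.002, "twist": 0},
  {"jaw": 1, "x": 0, "y": 0, "z": 0.001, "twist": 0},
  {"jaw": 1, "x": 0, "y": 0, "z": 0, "twist": 0},
  {"jaw": 1, "x": 0, "y": 0, "z": 0, "twist": 0},
])

```text
clock: 48.35
ee_pos: [525.8, 365.2, 43.0]
orientation: [[0.004, 0.998, -0.067], [1.0, -0.004, 0.002], [0.001, -0.067, -0.998]]
force: [0.2, -0.0, 0.2]
finger_gap: 0.318
```

Call:
arm_command([
  {"jaw": 1, "x": 0, "y": 0, "z": 0.0008, "twist": 0},
  {"jaw": 1, "x": 0, "y": 0, "z": 0.0007, "twist": 0},
  {"jaw": 1, "x": 0, "y": 0, "z": 0, "twist": 0},
  {"jaw": 1, "x": 0, "y": 0, "z": 0, "twist": 0},
])

```text
clock: 48.75
ee_pos: [525.8, 365.3, 41.6]
orientation: [[0.004, 0.998, -0.067], [1.0, -0.004, 0.002], [0.001, -0.067, -0.998]]
force: [0.3, -0.6, -1.1]
finger_gap: 0.315
```

Call:
arm_command([
  {"jaw": 1, "x": 0, "y": 0, "z": 0.0004, "twist": 0},
  {"jaw": 1, "x": 0, "y": 0, "z": 0, "twist": 0},
  {"jaw": 0.68, "x": 0, "y": 0, "z": 0, "twist": 0},
  {"jaw": 0.66, "x": 0, "y": 0, "z": 0, "twist": 0},
  {"jaw": 0.63, "x": 0, "y": 0, "z": 0, "twist": 0},
  {"jaw": 0.55, "x": 0, "y": 0, "z": 0, "twist": 0},
  {"jaw": 0.4, "x": 0, "y": 0, "z": 0, "twist": 0},
  {"jaw": 0, "x": 0, "y": 0, "z": 0, "twist": 0},
  {"jaw": 0, "x": 0, "y": 0, "z": 0, "twist": 0},
  {"jaw": 0, "x": 0, "y": 0, "z": 0, "twist": 0},
])

```text
clock: 49.75
ee_pos: [526.3, 365.6, 42.3]
orientation: [[0.004, 0.998, -0.066], [1.0, -0.004, 0.003], [0.002, -0.066, -0.998]]
force: [0.3, 0.3, -0.2]
finger_gap: 0.996
```

Call:
arm_command([
  {"jaw": 0, "x": 0, "y": 0, "z": -0.01, "twist": 0},
  {"jaw": 0, "x": 0, "y": 0, "z": -0.02, "twist": 0},
  {"jaw": 0, "x": 0, "y": 0, "z": -0.03, "twist": 0},
  {"jaw": 0, "x": 0, "y": 0, "z": -0.03, "twist": 0},
  {"jaw": 0, "x": 0, "y": -0.02, "z": -0.03, "twist": 0},
  {"jaw": 0, "x": 0, "y": -0.03, "z": -0.02, "twist": 0},
  {"jaw": 0, "x": 0.02, "y": -0.03, "z": -0.01, "twist": 0},
  {"jaw": 0, "x": 0.03, "y": -0.03, "z": 0, "twist": 0},
  {"jaw": 0, "x": 0.03, "y": -0.02, "z": 0, "twist": 0},
  {"jaw": 0, "x": 0.03, "y": -0.02, "z": 0, "twist": 0},
  {"jaw": 0, "x": 0.02, "y": 0, "z": 0, "twist": 0},
  {"jaw": 0, "x": 0, "y": 0, "z": 0, "twist": 0},
  {"jaw": 0, "x": 0, "y": 0, "z": 0, "twist": 0},
])

```text
clock: 51.05
ee_pos: [382.8, 499.4, 221.1]
orientation: [[0.007, 0.998, -0.058], [1.0, -0.006, 0.011], [0.011, -0.058, -0.998]]
force: [0.6, -0.1, 0.4]
finger_gap: 0.997
```

```bash
python3 - <<'E'
from h import *
C=cams()
a=cv2.resize(C["scene"]["image"][140:240,340:500],(640,400),interpolation=2)
b=cv2.resize(C["top"]["image"][245:295,130:290],(640,200),interpolation=2)
cv2.imwrite("pics/p7.png",np.vstack([a,b])[:,:,::-1])
E
```

```text
(no output)
```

View pics/p7.png

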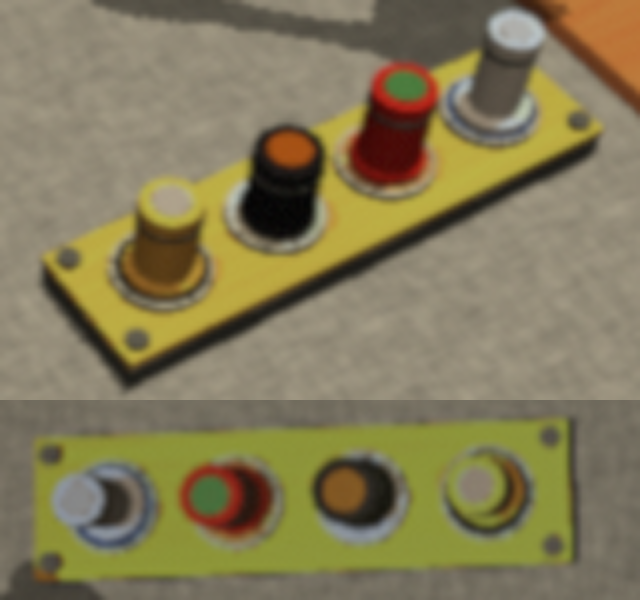

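All four stand upright on their seats. A numeric check of the centring, using the glass centres in this picture:

```bash
python3 - <<'E'
from h import *
np.set_printoptions(precision=1,suppress=True)
C=cams();f=lambda p,ox,oy:(p[0]/4-.375+ox,p[1]/4-.375+oy)
seat_t=[(530.9,155.9),(528.5,225.5),(526.5,295.1),(524,365.1)];seat_s=[(531.8,157.5),(530.2,226.9),(529.8,295.8),(526.6,365.9)]
for n,h,t,s,a,b in zip(["brass","black","red","silver"],[76,72,78,82],[(475,86),(343,91),(209,95),(79,100)],[(172,201),(290,151),(405,86),(516,30)],seat_t,seat_s):
    print(n,"top off",at_z(C["top"],f(t,130,245),h)[:2]-a,"scene off",at_z(C["scene"],f(s,340,140),h)[:2]-b)
for t in("weight","magnifier","knob_0"):
    print(t,[at_z(C["top"],d["location"],0)[:2] for d in env.landmark_of("top",t)[:2]])
E
```

```text
brass top off [ 0.7 -0.4] scene off [ 1.3 -0.2]
black top off [1.  0.6] scene off [0.9 0. ]
red top off [0.9 0.8] scene off [-2.6  1.7]
silver top off [ 0.8 -0.9] scene off [-0.9  0.8]
weight [array([477.6,  19.9])]
magnifier [array([657.7, -45.4]), array([653.8,  51.3])]
knob_0 [array([648.1, 138.1]), array([653.8,  50. ])]
```

The offsets are within about 1–2 mm and the bystanders are where they were.

```bash
python3 -c "
from plant import env
print(env.job_done(), env.observe()['clock'])"
```

```text
the job is handed in; nothing more can be done
the job is handed in; nothing more can be done
```

All four eyepieces are on the test rack in reverse order, and I handed the job in at about 51 s of the 93 s allowed. From the robot's right to left they are brass on the black seat, black on white, red on cork and silver on blue.

**Last checks:**
- **Placing:** the final pictures show all four upright and released, with the arm clear.
- **Centring:** the top view puts each within about 1.2 mm of its seat centre. The scene view agrees for brass, black and silver. It puts red about 3 mm off, probably from hand-read pixels and the 2 mm calibration tolerance.
- **Bystanders:** the weight, magnifier and knobs measure the same as at the start, within detector noise (largest difference about 8 mm, on one knob). I never touched them or the purple look-alike. I did not measure the purple one again.

**What did not go as wanted:** the tool slowly picked up a tilt of up to about 4°. My attempts to undo it had no clear effect, so red and silver were lowered slightly tilted and settled flat when let go.

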